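Switch the ball sorter to its other chute and release the balls

ROBOT

A 6-joint arm with a two-finger parallel gripper is mounted at the origin on a cart in front of the work surface, level with it; the furniture and walls round the work are solid. World frame = base frame: x ahead of the robot, y to its left, z up, the work surface at z = 0. Lengths are in mm, angles in rad, forces in N, time in s.
With the tool pointing down it reaches from about 350 to 775 mm from the base axis. Payload 7.3 kg.
Tool frame: the origin (TCP) lies at the very end of the fingers, on their centre line; the grasp point (between the pads) lies 19 mm behind it; z points along the fingers, y is the line along which they close (so a half turn about z gives the same grasp; the last joint's range is limited). The gripper opens to 92 mm and grips with 3 to 60 N. Pads are 19 mm wide; open, the fingers measure 130 mm over their backs; the gripper's body (75 mm by 190 mm) begins 47 mm behind the grasp point.
Start: joints at [1.01, 0.342, 1.524, -0, 1.275, -0.146], TCP at [211.567, 480.504, 226.741] pointing down, gripper open.
Joint ranges: [-2.53, 2.53], [-0.77, 2.02], [0.04, 2.7], [-1, 4.14], [0.28, 2.66], [-3.11, 3.11]. Speed limits (rad/s): [2.57, 2.57, 3.14, 3.14, 3.14, 3.14].

INTERFACE

Orientations are given as [roll, pitch, yaw] about the fixed x, y, z axes, in that order (R = Rz(yaw) Ry(pitch) Rx(roll)).
In Python, from plant import * gives the robot as it stands.
- The arm moves only by the tool arm_command, never from a script. Its arguments are lists of equal length, an entry for each row: "gripper": the finger opening in mm, from 0 to 91.8; "dp": the shift along the tool's x, y, z in units of 25 mm (1.0 is 25 mm), a list of three; "twist": the turn about the tool's z in units of 5 degrees (1.0 is 5 degrees). A call has exactly 5 rows; each row shifts and turns the commanded pose from where the row before left it, along the tool's axes as they then stand; what a row does not reach is not made up. A row lasts 1/8 s, in which the tool goes at most 62.5 mm and 10.7 degrees, less where a joint would pass 70% of its speed; a pose out of reach is approached as far as the arm can. A call is refused whole if a number of a shift passes 1 or a number of a turn 1, either way. A call with a gripper value outside its range is refused whole. The fingers move at their own pace and stop on an object; the grip force is fixed at half the most. Time passes only in rows, so rows that do not move let the fingers close, or fill a call up. It gives the time, the measured TCP pose, the force, the opening and the grip force at its end, in the units of the state.
- get_obs(): the state, without advancing time (a new reading comes with each control period).
- capture(name): name is "side" or "top" or "wrist"; returns the picture (480x640x3 uint8, red, green, blue); there is no depth.
- get_calibration(name): a dict with "mtx" (3x3 intrinsics, pixels), "position" and "attitude" of the camera in the world; the wrist camera has in their place "mount" (4x4, takes a point from camera to tool coordinates, whose origin is the TCP and whose axes are the flange's). Camera axes: x right, y down, z forward; pixel columns grow to the right and rows downward; lengths in mm; the calibration is good to about 2 mm. A picture is of the moment at which its call begins: read the wrist's pose just before it. get_calibration takes no time and is no camera call.
- close_job(): hands the job in; it is judged then, once.
The state is a dict: "time": time; "joint_positions": joint angles; "dq": joint speeds; "tau": joint torques, N m; "tool_pos": TCP position; "tcp_rot": TCP orientation; "contact_force": force on the tool from outside, world axes, zero at the start; "moment": the same for the moment, N m; "grip_width": finger opening in mm; "finger_force": force on a finger pad.
Only numpy, scipy, OpenCV 4.12 (cv2) and the standard library are available. Lean on these libraries where they do the work, as an engineer would, in place of code of your own. Each camera call takes 0.05 s, during which the arm holds its last target. There are 200 camera calls.

TASK

With a fingertip, press down the raised end of the ball sorter's yellow seesaw gate so that it rocks right over and feeds the other chute. Only then push the orange shutter tab to the left as far as needed for all three white grinding balls to roll down into the tray on that newly chosen side. Do not touch the balls with the fingers, do not pinch the tab, and leave the cup and the two small bottles where they stand.

Things in the scene. Friction and masses are not known exactly. Their poses are not given: they have to be found in the camera images.
- sorter: Fixed ball sorter, base plate 170 x 440 mm. Origin: centre of the plate's underside; x points from gate to feed channel (away from the robot, turned up to 20 degrees), y left, z up. Steel feed channel at y = 0, x 26 to 161 mm, 23 mm wide inside, up to 138 mm high, slopes down to the gate. Pivot post at x = -88 mm, 64 mm high. Chutes lead left and right from the gate to the trays.
- gate (a joint): Yellow seesaw trough (64 x 140 mm), hinged along the sorter's x axis 50 mm above its origin. +0.25 rad: left (+y) end raised, drains right into the blue tray; -0.25: right end raised, drains left into the green tray. Starts on either stop (or tips onto one within 1 s). Top heavy (brass weight): once past level (0) it tips by itself onto the other stop; about 0.5 N on a pad rocks it. Front wall up to 115 mm high.
- pad_left (a point): Centre of the top of the left black ribbed finger pad on the gate's front ledge (pad 42 mm in x, 45 mm in y), 57 mm before and 72.5 mm left of the pivot; about 97 mm above the trolley when raised, 61 mm when low. Its axes turn with the gate.
- pad_right (a point): Same for the right pad, 72.5 mm to the right of the pivot.
- shutter (a joint): Orange shutter across the feed channel that holds the balls back; slides along the sorter's +y (left) from 0 (shut) to 0.040 m (open, end stop); the channel is free from 0.030 m. It stays where it is left; about 1 N moves it.
- push_point (a point): Centre of the right-hand (-y) face of the shutter's orange tab, which is pushed left; about 158 mm above the trolley. The tab stands above the channel: 34 mm in x, 20 mm in y, 28 mm high; its top is 14 mm above this point. It is made of a right half (shutter_c2) and a left half (shutter_c3); pressing on both at once counts as pinching.
- green_tray (a point): Centre of the inner floor of the green tray at the sorter's left (+y) end: inside 86 x 80 mm, walls about 45 to 55 mm high.
- blue_tray (a point): Same for the blue tray at the right (-y) end.
- ball_0_center (a point): Centre of a loose white ceramic ball, 20 mm across, 22 g; the three wait in a row in the feed channel behind the shutter.
- ball_1_center (a point): Centre of a loose white ceramic ball, 20 mm across, 22 g; the three wait in a row in the feed channel behind the shutter.
- ball_2_center (a point): Centre of a loose white ceramic ball, 20 mm across, 22 g; the three wait in a row in the feed channel behind the shutter.
- cup: Bystander: white sample cup with red lid, 56 mm across, 60 mm high; origin at its underside.
- blue_bottle: Bystander: small white bottle with blue cap, 42 mm across, 80 mm high; origin at its underside.
- amber_bottle: Bystander: small brown bottle with black cap, 48 mm across, 103 mm high; origin at its underside.

How it is judged (in metres and radians):
On the way, in this order (a step that is already met when the one before it is completed fails the run):
1. a finger is pushing the gate off its stop, with the shutter still shut (contact force between the fingers and gate above 0.05 N and value of joint gate between -0.22 and 0.22 rad and value of joint shutter below 0.008 m).
2. the gate has been rocked over onto its other stop while the shutter is still shut (distance of pad_left from where it was at the start of the episode above 0.015 m and (value of joint gate above 0.235 rad or value of joint gate below -0.235 rad) and value of joint shutter below 0.008 m), for 0.2 s.
3. the shutter has been pushed open (value of joint shutter above 0.02 m), for 0.1 s.
At the end, for the whole second after the job is handed in: The gate lies on the stop opposite to its start (within 0.05 rad) and all three balls lie in the tray on the side to which it now drains (distance of pad_left from where it was at the start of the episode above 0.015 m and ((value of joint gate below -0.2 rad and y of ball_0_center in the frame of sorter between 0.13 and 0.213 m and z of each of ball_0_center, ball_1_center, ball_2_center in the frame of sorter below 0.045 m and x of ball_0_center in the frame of sorter between -0.046 and 0.046 m and y of ball_1_center in the frame of sorter between 0.13 and 0.213 m and x of ball_1_center in the frame of sorter between -0.046 and 0.046 m and y of ball_2_center in the frame of sorter between 0.13 and 0.213 m and x of ball_2_center in the frame of sorter between -0.046 and 0.046 m) or (value of joint gate above 0.2 rad and y of ball_0_center in the frame of sorter between -0.213 and -0.13 m and z of each of ball_0_center, ball_1_center, ball_2_center in the frame of sorter below 0.045 m and x of ball_0_center in the frame of sorter between -0.046 and 0.046 m and y of ball_1_center in the frame of sorter between -0.213 and -0.13 m and x of ball_1_center in the frame of sorter between -0.046 and 0.046 m and y of ball_2_center in the frame of sorter between -0.213 and -0.13 m and x of ball_2_center in the frame of sorter between -0.046 and 0.046 m))); the robot touches nothing.
It fails at once if a ball is touched by the robot (contact force between any of the fingers, the arm and ball_0 above 0.2 N or contact force between any of the fingers, the arm and ball_1 above 0.2 N or contact force between any of the fingers, the arm and ball_2 above 0.2 N).
It fails at once if the shutter tab is pinched (contact force between the fingers and shutter_c3 above 0.5 N and contact force between the fingers and shutter_c2 above 0.5 N).
It fails at once if a bystander is shifted by more than 20 mm, lifted or knocked over (distance of any of cup, blue_bottle, amber_bottle from where it was at the start of the episode above 0.02 m or angle between any of cup, blue_bottle, amber_bottle's own z axis and vertical above 0.4 rad).
It also fails if it takes over 38 s, if anything falls off the work surface, if the arm or the gripper's body presses on something with over 40 N, if the wrist force passes 120 N, or if a joint passes its speed limit or range.

## Working session

There is one attempt and no reset: what is moved stays moved. The work goes in short steps, Python scripts to look and compute and a tool call to move; the robot and the scene stay as the last step left them, time stands still between calls to the robot, and variables do not carry over. Pictures are saved under pics/ and viewed, at most 10 in all, crops included, and the job is handed in when it is done.

Besides the shell and the picture viewer there is one more tool, called after "Request:" in YAML: its name, and indented under it one key for each argument. arm_command: Moves the arm, as the interface text tells. Its arguments: {"type":"object","properties":{"gripper":{"type":"array"},"dp":{"type":"array"},"twist":{"type":"array"}},"required":["gripper","dp","twist"]}

```bash
mkdir -p pics; ls
python3 - <<'E'
from plant import *
import cv2
print(get_obs())
for n in("top","side"):
    im=capture(n); cv2.imwrite(f"pics/{n}0.png",im[:,:,::-1]); print(n,get_calibration(n))
E
```

```text
pics
{'time': 0.0, 'joint_positions': array([ 1.00997826e+00,  3.42712234e-01,  1.52503611e+00, -1.62156896e-05,
        1.27537640e+00, -1.46009776e-01]), 'dq': array([ 0.00080547, -0.0013377 ,  0.00108726,  0.00121023, -0.00089582,
       -0.00077784]), 'tau': array([-2.16962289e-03, -4.31250465e+01, -2.44215077e+01,  7.14210025e-02,
        5.61986875e-02, -1.23231071e-04]), 'tool_pos': array([211.35093985, 480.13037945, 226.04373845]), 'tcp_rot': array([-3.14007461e+00, -2.07564582e-04,  2.72678894e+00]), 'contact_force': array([ 0.49901971,  0.58294622, -0.30106675]), 'moment': array([-0.03692539, -0.03148127, -0.00351508]), 'finger_force': 0.0, 'grip_width': 91.88216886571627}
top {'mtx': array([[527.54653182,   0.        , 316.46422966],
       [  0.        , 527.54653182, 244.60244124],
       [  0.        ,   0.        ,   1.        ]]), 'position': array([437.2913275 ,  31.15646216, 961.33251056]), 'attitude': array([-2.986516  , -0.00382171, -1.56654008])}
side {'mtx': array([[504.11068095,   0.        , 312.13161252],
       [  0.        , 504.11068095, 238.96688206],
       [  0.        ,   0.        ,   1.        ]]), 'position': array([  68.0500178 , -805.49948595,  529.50664614]), 'attitude': array([-1.96561174,  0.0065897 , -0.52862706])}
```

View pics/top0.png

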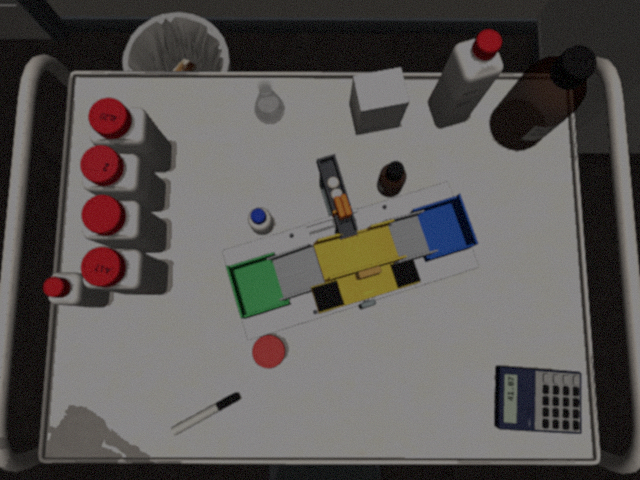

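View pics/side0.png

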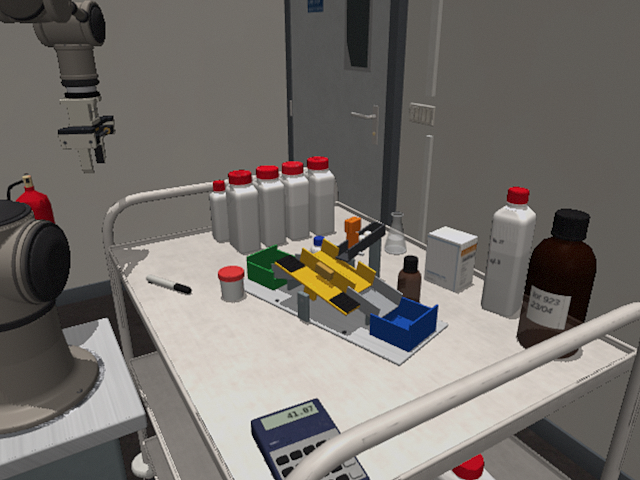

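Top: left black pad at about (327,297), right pad (407,272), orange tab (342,205), balls (335,188); cup (269,351), blue bottle (260,220), amber bottle (392,178). Side: left pad (290,263) looks raised, right pad (343,303) low, tab (352,228).

```bash
cat > h.py <<'E'
from plant import *
import cv2,numpy as np
from scipy.spatial.transform import Rotation as R
def cam(n):
    c=get_calibration(n); return c["mtx"],R.from_euler("xyz",c["attitude"]).as_matrix(),c["position"]
def ray(n,uv):
    K,r,p=cam(n); return p,r@np.linalg.inv(K)@np.array([uv[0],uv[1],1.])
def onz(n,uv,z):
    p,d=ray(n,uv); return p+d*(z-p[2])/d[2]
def tri(a,b):
    p,d=ray("top",a);q,e=ray("side",b)
    s=np.linalg.lstsq(np.c_[d,-e],q-p,rcond=None)[0]
    A=p+d*s[0];B=q+e*s[1]; return (A+B)/2,np.linalg.norm(A-B)
def proj(n,P):
    K,r,p=cam(n); c=K@r.T@(np.asarray(P,float)-p); return c[:2]/c[2]
E
python3 - <<'E'
from h import *
im={n:capture(n) for n in("top","side")}
for n in im:
    cv2.imwrite(f"pics/{n}1.png",im[n][:,:,::-1])
    h=cv2.cvtColor(im[n],cv2.COLOR_RGB2HSV)
    win={"top":(220,150,490,330),"side":(240,200,450,350)}[n]
    for nm,lo,hi in(("orange",(5,150,60),(17,255,255)),("black",(0,0,0),(180,255,45)),("green",(45,100,20),(85,255,255)),("blue",(105,120,20),(130,255,255)),("yellow",(20,120,50),(35,255,255))):
        m=cv2.inRange(h,lo,hi); k=np.zeros_like(m);k[win[1]:win[3],win[0]:win[2]]=1;m*=k
        cs,_=cv2.findContours(m,cv2.RETR_EXTERNAL,cv2.CHAIN_APPROX_NONE)
        for c in cs:
            if cv2.contourArea(c)>60: r=cv2.minAreaRect(c);print(n,nm,cv2.contourArea(c),np.round(r[0],1),np.round(r[1],1),round(r[2],1),cv2.boundingRect(c))
t=im["top"][150:330,220:490,::-1]; s=im["side"][200:350,240:450,::-1]
cv2.imwrite("pics/tc.png",cv2.resize(t,(800,533),interpolation=cv2.INTER_CUBIC))
cv2.imwrite("pics/sc.png",cv2.resize(s,(800,571),interpolation=cv2.INTER_CUBIC))
E
```

```text
top orange 262.5 [339.8 206.2] [23.1 18.3] 71.6 (332, 193, 20, 25)
top black 549.5 [327.3 295.8] [23.9 25.1] 72.6 (312, 282, 31, 29)
top black 458.5 [404.9 271.7] [24.  22.1] 71.6 (392, 259, 27, 28)
top black 119.5 [240.6 280. ] [30.4 61.5] 21.4 (229, 257, 38, 58)
top black 78.0 [346.5 223.5] [15.4 15.7] 81.3 (338, 215, 18, 16)
top black 343.0 [449.2 225.6] [49.6 36.1] 70.0 (424, 198, 51, 46)
top black 657.5 [391.4 178.5] [24.3 35.5] 23.2 (378, 162, 27, 35)
top black 176.0 [330.8 183.5] [52.8 21. ] 73.6 (318, 156, 27, 56)
top green 2312.5 [257.7 285.1] [53.9 50.4] 73.7 (227, 253, 62, 65)
top blue 139.5 [257.5 215.5] [13. 13.] 90.0 (251, 209, 14, 14)
top blue 2333.0 [443.7 227.3] [52.7 54. ] 72.8 (413, 195, 64, 65)
top yellow 4588.0 [356.1 264.2] [71.3 98.5] 73.3 (312, 220, 94, 93)
side orange 303.5 [352.5 232. ] [30. 15.] 90.0 (345, 217, 16, 31)
side black 277.5 [344.6 301.9] [25.6 14.8] 36.9 (330, 292, 30, 21)
side black 201.5 [410.  264.5] [17. 14.] 90.0 (403, 256, 15, 18)
side black 237.0 [289.6 262.4] [24.9 13.9] 35.5 (276, 255, 28, 17)
side black 383.0 [361.1 240.7] [17.7 54.3] 54.2 (338, 226, 47, 36)
side black 74.5 [369.6 228.2] [ 6.3 24.1] 63.4 (359, 223, 23, 12)
side black 140.5 [384.2 212.7] [25.6  9.7] 85.2 (380, 200, 11, 26)
side green 1010.0 [266.8 266.5] [40.8 44.2] 4.1 (247, 245, 42, 45)
side blue 2211.5 [401.9 322.6] [66.5 50.8] 13.6 (370, 297, 68, 53)
side blue 60.5 [317.7 240.1] [8.2 9.8] 18.4 (314, 236, 10, 10)
side yellow 2736.5 [323.6 272. ] [94.5 58. ] 32.3 (274, 238, 102, 77)
```

View pics/tc.png

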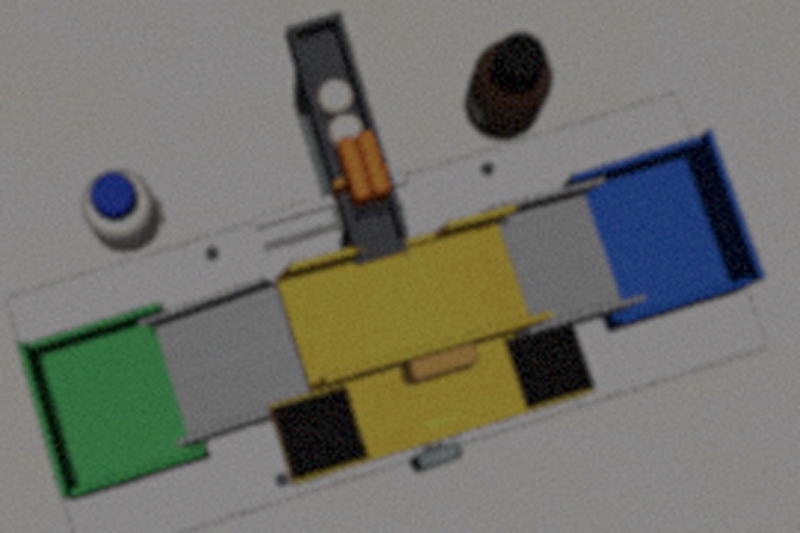

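View pics/sc.png

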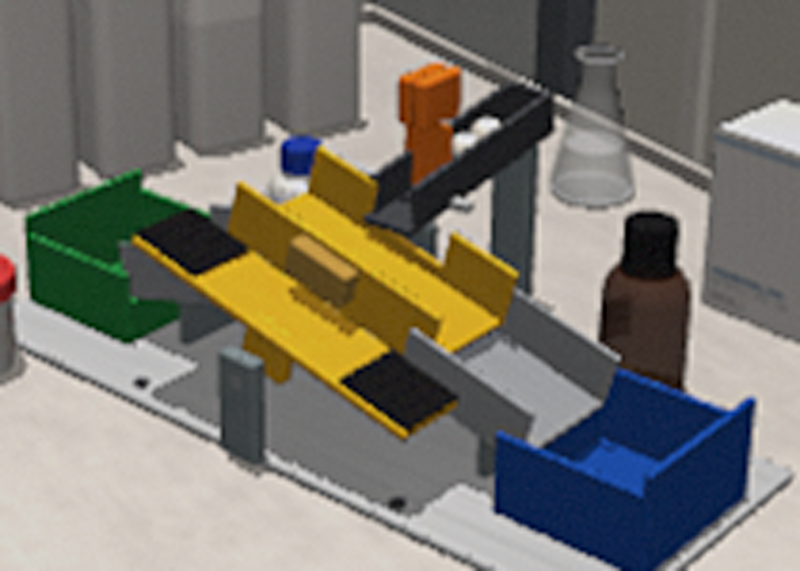

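The crops confirm it: left pad raised (drains right now), two balls visible behind the two-strip orange tab, whose top in the top crop spans (338–392, 130–203).

Run:
```python
from h import *
np.set_printoptions(precision=1,suppress=True)
L,R_=tri((327.3,295.8),(289.6,262.4)),tri((404.9,271.7),(344.6,301.9))
print("pads",L,R_)
l=onz("top",(327.3,295.8),97);r=onz("top",(404.9,271.7),61)
print("onz",l,r,np.linalg.norm(l-r), "side reproj",proj("side",l),proj("side",r))
d=(l-r)[:2]; yaw=np.arctan2(-d[0],d[1]); print("yaw deg pads",np.degrees(yaw))
f=lambda u,v:(220+u/2.963,150+v/2.963)
g=lambda u,v:(240+u/3.81,200+v/3.81)
g_=onz("top",(257.7,285.1),50);b=onz("top",(443.7,227.3),50);d=(g_-b)[:2];print("trays",g_,b,np.linalg.norm(d),np.degrees(np.arctan2(-d[0],d[1])))
# tab top corners
for c in((338,142),(375,130),(392,190),(356,203)): print("tab",onz("top",f(*c),172))
print("tabtop tri",tri(f(365,166),g(430,73)))
# plate corners z~6? 
ps=[onz("top",f(*c),6) for c in((8,297),(675,93),(765,347))]; print("plate",*ps)
for nm,c,z in(("cup",(269,351),60),("blueb",(257.5+2.5/3,215.5),80),("amber",f(520,62),103)): print(nm,onz("top",c,z))
np.save("yaw.npy",yaw)
# origin estimates
for yd in (np.degrees(yaw),):
    a=np.radians(yd);ex=np.array([np.cos(a),np.sin(a)]);ey=np.array([-np.sin(a),np.cos(a)])
    print("origin pads",(l+r)[:2]/2+57*ex,"trays",(g_+b)[:2]/2,"from plate",(ps[0]+ps[2])[:2]/2)
K=get_calibration("wrist");print(K)
```

```text
pads (array([488.3,  10.2,  97. ]), np.float64(0.881737797854321)) (array([ 532.2, -124. ,   59.2]), np.float64(0.6556121676085874))
onz [487.9  10.4  97. ] [ 531.8 -123.5   61. ] 145.4344722232606 side reproj [289.2 262.4] [344.1 301. ]
yaw deg pads 18.154456130932424
trays [508.5 129.5  50. ] [ 611.7 -195.4   50. ] 340.8691581584814 17.61873168922436
tab [633.4   1.9 172. ]
tab [639.9 -17.3 172. ]
tab [608.1 -25.9 172. ]
tab [601.2  -7.3 172. ]
tabtop tri (array([622.5, -12.9, 170.6]), np.float64(3.2961908743143176))
plate [575.4 199.6   6. ] [ 707.5 -216.9    6. ] [ 546.6 -266.8    6. ]
cup [397.4 107.1  60. ]
blueb [624.8 127.7  80. ]
amber [ 697.8 -104.2  103. ]
origin pads [564.  -38.8] trays [560.1 -33. ] from plate [561.  -33.6]
{'mtx': array([[410.1,   0. , 316.8],
       [  0. , 410.1, 238.7],
       [  0. ,   0. ,   1. ]]), 'mount': array([[  -0. ,   -1. ,   -0.3,   69.1],
       [   1. ,   -0. ,    0. ,   -0.3],
       [  -0. ,   -0.3,    1. , -157.3],
       [   0. ,    0. ,    0. ,    1. ]])}
```

Request:
arm_command:
  gripper: [0, 0, 0, 0, 0]
  dp:
    - [-1, -1, 0]
    - [-1, -1, 0]
    - [-1, -1, 0]
    - [-1, -1, 0]
    - [-1, -1, 0]
  twist: [-1, -1, -1, -1, -1]

```text
time: 0.82
tool_pos: [302.9, 329.5, 226.7]
tcp_rot: [3.142, -0.0, -3.117]
contact_force: [0.3, -0.3, 0.3]
grip_width: 46.6
finger_force: 0.0
```

Request:
arm_command:
  gripper: [0, 0, 0, 0, 0]
  dp:
    - [-0.6, -1, 0]
    - [-0.6, -1, 0]
    - [-0.6, -1, 0]
    - [-0.6, -1, 0]
    - [-0.6, -1, 0]
  twist: [-1, -1, -1, -0.3, 0]

```text
time: 1.45
tool_pos: [399.1, 221.2, 226.7]
tcp_rot: [3.141, -0.0, -2.832]
contact_force: [-0.1, -0.3, 0.7]
grip_width: 0.9
finger_force: 0.0
```

Request:
arm_command:
  gripper: [0, 0, 0, 0, 0]
  dp:
    - [0, -1, 0.4]
    - [0, -1, 0.4]
    - [0, -1, 0.4]
    - [0, -1, 0.4]
    - [0, -1, 0.4]
  twist: [0, 0, 0, 0, 0]

```text
time: 2.08
tool_pos: [436.8, 102.1, 176.3]
tcp_rot: [3.141, -0.0, -2.832]
contact_force: [-0.4, -0.1, -0.6]
grip_width: 0.8
finger_force: 0.0
```

Request:
arm_command:
  gripper: [0, 0, 0, 0, 0]
  dp:
    - [0, -1, 0.4]
    - [0, -1, 0.4]
    - [0, 0, 0]
    - [0, 0, 0]
    - [0, 0, 0]
  twist: [0, 0, 0, 0, 0]

```text
time: 2.7
tool_pos: [451.8, 56.0, 157.1]
tcp_rot: [3.142, 0.001, -2.831]
contact_force: [0.9, 0.1, -0.6]
grip_width: 0.5
finger_force: 0.0
```

```bash
cat > togo.py <<'E'
import sys
from h import *
o=get_obs();t=np.array(eval(sys.argv[1]),float)
M=R.from_euler("xyz",o["tcp_rot"]).as_matrix()
np.set_printoptions(precision=2,suppress=True)
print(o["time"],o["tool_pos"],np.degrees(o["tcp_rot"]),"units",M.T@(t-o["tool_pos"])/25,"width",o["grip_width"])
E
python3 togo.py '[488,10.5,115]'
```

```text
2.7 [451.8   56.   157.08] [ 180.      0.03 -162.21] units [-0.82 -2.18  1.68] width 0.5474687446890162
```

Request:
arm_command:
  gripper: [0, 0, 0, 0, 0]
  dp:
    - [-0.3, -0.8, 0]
    - [-0.3, -0.8, 0]
    - [-0.1, -0.6, 0.4]
    - [0, 0, 0.6]
    - [0, 0, 0.6]
  twist: [0, 0, 0, 0, 0]

```text
time: 3.32
tool_pos: [485.3, 7.2, 115.4]
tcp_rot: [3.141, -0.001, -2.833]
contact_force: [0.4, 0.3, 0.5]
grip_width: 0.5
finger_force: 0.0
```

Request:
arm_command:
  gripper: [0, 0, 0, 0, 0]
  dp:
    - [0, 0, 0.3]
    - [0, 0, 0.3]
    - [0, 0, 0.3]
    - [0, 0, 0.3]
    - [0, 0, 0]
  twist: [0, 0, 0, 0, 0]

```text
time: 3.95
tool_pos: [485.0, 8.3, 86.2]
tcp_rot: [3.141, -0.001, -2.832]
contact_force: [-0.1, -0.3, -0.4]
grip_width: 0.7
finger_force: 0.0
```

```bash
python3 togo.py '[488,10.5,73]'
python3 - <<'E'
from h import *
s=capture("side")[150:350,220:450,::-1]; cv2.imwrite("pics/s2.png",cv2.resize(s,(690,600),interpolation=cv2.INTER_CUBIC))
E
```

```text
3.95 [484.98   8.29  86.22] [ 179.97   -0.05 -162.26] units [-0.14  0.05  0.53] width 0.6634975682753002
```

View pics/s2.png

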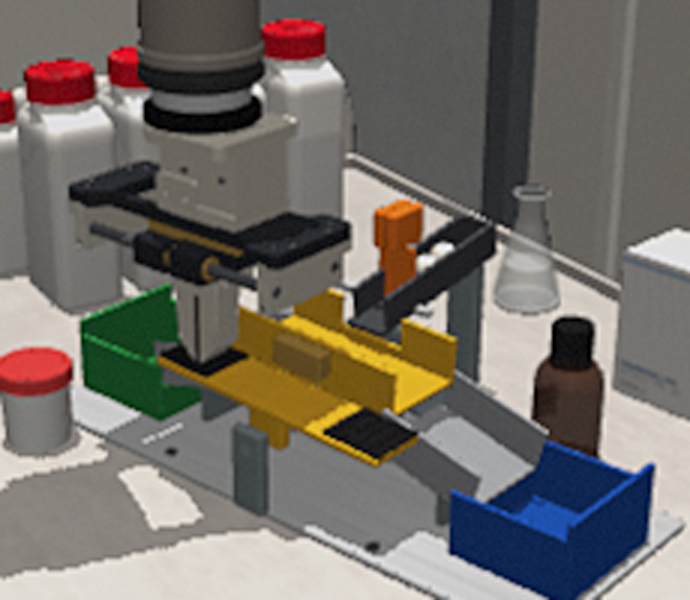

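The fingers are centred on the left pad (200,355 in the crop), the gate is part-way down, and the tab is untouched at (398,225). Pressing on past level, then lifting.

Request:
arm_command:
  gripper: [0, 0, 0, 0, 0]
  dp:
    - [0, 0, 0.2]
    - [0, 0, 0.2]
    - [0, 0, 0.2]
    - [0, 0, 0.1]
    - [0, 0, 0]
  twist: [0, 0, 0, 0, 0]

```text
time: 4.62
tool_pos: [485.2, 8.2, 69.0]
tcp_rot: [3.141, -0.0, -2.832]
contact_force: [1.1, 0.2, 0.0]
grip_width: 0.4
finger_force: 0.0
```

Request:
arm_command:
  gripper: [0, 0, 0, 0, 0]
  dp:
    - [0, 0, -0.5]
    - [0, 0, -1]
    - [0, 0, -1]
    - [0, 0, -1]
    - [0, 0, -1]
  twist: [0, 0, 0, 0, 0]

```text
time: 5.25
tool_pos: [485.4, 8.2, 183.7]
tcp_rot: [-3.141, 0.001, -2.832]
contact_force: [0.1, 0.2, -0.5]
grip_width: 0.2
finger_force: 0.0
```

```bash
python3 togo.py '[631,-61,200]'
python3 - <<'E'
from h import *
s=capture("side")[150:350,220:450,::-1]; cv2.imwrite("pics/s3.png",cv2.resize(s,(690,600),interpolation=cv2.INTER_CUBIC))
E
```

```text
5.25 [485.4    8.21 183.72] [-179.97    0.08 -162.27] units [-4.7  -4.41 -0.64] width 0.15181653416626975
```

View pics/s3.png

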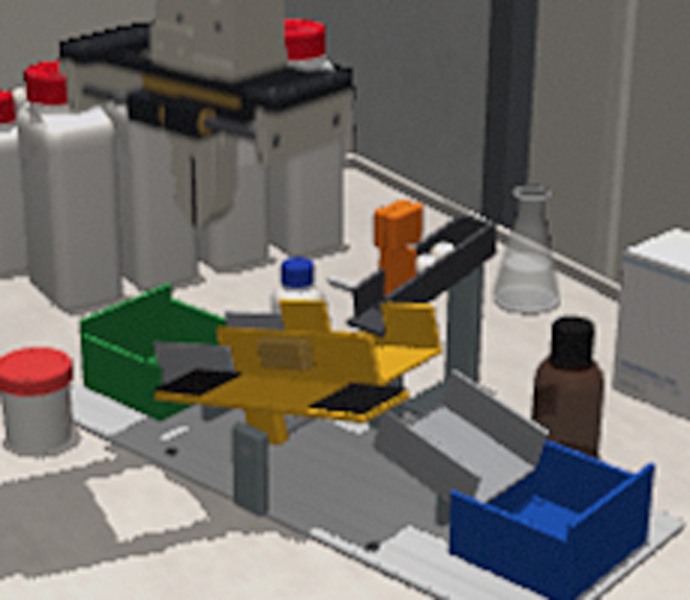

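Gate is rocked over: left pad low at (200,382), right pad up at (360,398), with the shutter and balls unmoved. Going to the right side of the tab.

Request:
arm_command:
  gripper: [0, 0, 0, 0, 0]
  dp:
    - [0, -1, -0.6]
    - [-0.5, -1, 0]
    - [-1, -1, 0]
    - [-1, -1, 0]
    - [-1, -0.2, 0]
  twist: [0, 0, 0, 0, 0]

```text
time: 5.92
tool_pos: [601.7, -66.6, 197.0]
tcp_rot: [-3.141, 0.001, -2.834]
contact_force: [-0.2, -0.7, 0.6]
grip_width: 0.5
finger_force: 0.0
```

Request:
arm_command:
  gripper: [0, 0, 0, 0, 0]
  dp:
    - [-1, 0, 0]
    - [-0.4, 0, 0]
    - [0, 0, 0.6]
    - [0, 0, 0.6]
    - [0, 0, 0.6]
  twist: [0, 0, 0, 0, 0]

```text
time: 6.55
tool_pos: [633.0, -54.6, 150.3]
tcp_rot: [3.141, -0.001, -2.832]
contact_force: [0.5, -0.2, 0.6]
grip_width: 0.1
finger_force: 0.0
```

```bash
python3 togo.py '[620.6,-12.2,154]'
python3 - <<'E'
from h import *
s=capture("side")[120:300,250:450,::-1]; t=capture("top")[130:310,230:430,::-1]
cv2.imwrite("pics/s4.png",cv2.resize(np.hstack([s,t]),(800,360),interpolation=cv2.INTER_CUBIC))
E
```

```text
6.55 [633.01 -54.59 150.33] [ 179.96   -0.07 -162.28] units [-0.04  1.77 -0.15] width 0.14665746995296572
```

View pics/s4.png

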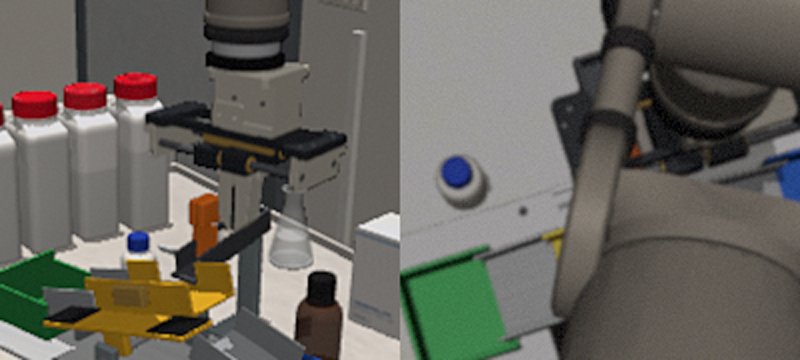

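Finger is right of the tab (tab at (205,218), finger (238,210) in the left half), tips above the channel. Pushing left.

Request:
arm_command:
  gripper: [0, 0, 0, 0, 0]
  dp:
    - [0, 0.3, -0.1]
    - [0, 0.3, 0]
    - [0, 0.4, 0]
    - [0, 0.4, 0]
    - [0, 0.3, 0]
  twist: [0, 0, 0, 0, 0]

```text
time: 7.28
tool_pos: [620.9, -13.2, 154.5]
tcp_rot: [-3.141, 0.001, -2.832]
contact_force: [1.1, -1.5, 0.1]
grip_width: 0.4
finger_force: 0.6
```

```bash
python3 togo.py '[620.6,-12.2,154]'
python3 - <<'E'
from h import *
s=capture("side"); h=cv2.cvtColor(s,cv2.COLOR_RGB2HSV)[200:260,320:380]
m=cv2.inRange(h,(5,150,60),(17,255,255)); print(cv2.boundingRect(m))
# expected column/row for top centre of tab at opening d
for d in (0,.01,.02,.03,.04): print(d,proj("side",[620.6-305*d,-12.2+952*d,158]))
s=s[150:330,250:450,::-1]
cv2.imwrite("pics/s5.png",cv2.resize(s,(667,600),interpolation=cv2.INTER_CUBIC))
E
```

```text
7.275 [620.95 -13.19 154.53] [-179.99    0.04 -162.24] units [0.   0.04 0.02] width 0.39311578159356897
(16, 15, 13, 30)
0 [350.94375444 225.18405161]
0.01 [347.10322373 224.04039312]
0.02 [343.30818585 222.91028179]
0.03 [339.55783724 221.79347831]
0.04 [335.85139314 220.68974902]
```

View pics/s5.png

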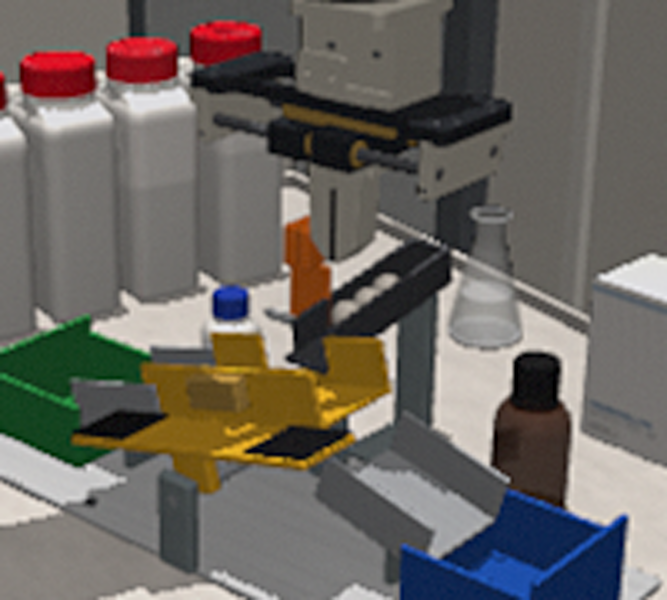

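The tab has moved left (left edge column 345→336, about 24 mm); the balls still wait. Pushing about 12 mm more.

Request:
arm_command:
  gripper: [0, 0, 0, 0, 0]
  dp:
    - [0, 0.2, 0]
    - [0, 0.2, 0]
    - [0, 0.1, 0]
    - [0, 0, 0]
    - [0, 0, 0]
  twist: [0, 0, 0, 0, 0]

```text
time: 7.95
tool_pos: [617.0, -2.0, 154.0]
tcp_rot: [3.141, -0.001, -2.832]
contact_force: [1.3, -0.5, -0.1]
grip_width: 0.4
finger_force: 0.0
```

Request:
arm_command:
  gripper: [0, 0, 0, 0, 0]
  dp:
    - [0, -0.6, 0]
    - [0, -0.6, -0.4]
    - [0, 0, -1]
    - [0, 0, -1]
    - [0, 0, -1]
  twist: [0, 0, 0, 0, 0]

```text
time: 8.57
tool_pos: [626.7, -32.1, 240.8]
tcp_rot: [-3.141, 0.001, -2.833]
contact_force: [0.1, 0.5, 0.7]
grip_width: 0.2
finger_force: 0.0
```

Request:
arm_command:
  gripper: [0, 0, 0, 0, 0]
  dp:
    - [1, 0, -0.5]
    - [1, 0, 0]
    - [1, 0, 0]
    - [1, 0, 0]
    - [1, 0, 0]
  twist: [0, 0, 0, 0, 0]

```text
time: 9.2
tool_pos: [506.9, -70.1, 252.6]
tcp_rot: [-3.141, 0.001, -2.833]
contact_force: [0.2, 0.9, 0.1]
grip_width: 0.4
finger_force: 0.0
```

Request:
arm_command:
  gripper: [0, 0, 0, 0, 0]
  dp:
    - [1, -1, 0]
    - [0, -1, 0]
    - [0, -1, 0]
    - [0, -1, 0]
    - [0, -1, 0]
  twist: [0, 0, 0, 0, 0]

```text
time: 9.82
tool_pos: [522.1, -197.4, 251.9]
tcp_rot: [-3.141, 0.0, -2.833]
contact_force: [-0.4, 0.0, 0.2]
grip_width: 0.4
finger_force: 0.0
```

Request:
arm_command:
  gripper: [0, 0, 0, 0, 0]
  dp:
    - [0, -1, 0]
    - [0, -1, 0]
    - [0, -1, 0]
    - [0, 0, 0]
    - [0, 0, 0]
  twist: [0, 0, 0, 0, 0]

```text
time: 10.45
tool_pos: [544.2, -266.8, 251.5]
tcp_rot: [3.141, -0.0, -2.832]
contact_force: [0.3, -0.3, 0.7]
grip_width: 0.0
finger_force: 0.0
```

Run:
```python
from h import *
print(get_obs()["time"])
s=capture("side")[180:340,240:440,::-1]; t=capture("top")[150:310,220:420,::-1]
cv2.imwrite("pics/s6.png",cv2.resize(np.hstack([s,t]),(800,320),interpolation=cv2.INTER_CUBIC))
```

```text
10.45
```

View pics/s6.png

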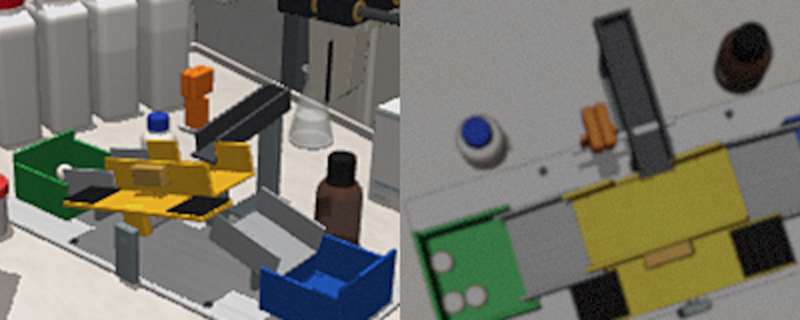

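All three balls lie in the green tray (right half: (440,262), (453,301), (476,296)), the channel is empty and the bystanders stand. One still call to let things settle, then I hand in.

Request:
arm_command:
  gripper: [0, 0, 0, 0, 0]
  dp:
    - [0, 0, 0]
    - [0, 0, 0]
    - [0, 0, 0]
    - [0, 0, 0]
    - [0, 0, 0]
  twist: [0, 0, 0, 0, 0]

```text
time: 11.18
tool_pos: [544.4, -266.9, 251.7]
tcp_rot: [3.141, 0.0, -2.832]
contact_force: [-0.5, -0.5, 0.2]
grip_width: 0.6
finger_force: 0.0
```

```bash
python3 -c "
from plant import *
print(close_job())"
```

```text
the job is handed in; nothing more can be done
None
```

The gate was rocked over to drain left, then the shutter was pushed open, and the last picture showed all three balls in the green tray; I handed the job in at about 11 s, and no verdict came back.

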